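# Hang the cup on the empty hook of the cup carousel

## Robot

A 6-joint arm with a two-finger parallel gripper is mounted at the origin on the work surface. World frame = base frame: x ahead of the robot, y to its left, z up, the work surface at z = 0. Lengths are in m, angles in rad, forces in N, time in s.
With the tool pointing down it reaches from about 0.3 to 1 m from the base axis. Payload 5.1 kg.
Tool frame: the origin (TCP) lies between the finger pads; the fingertips stand 22 mm ahead of it and the grasp point (between the pads) lies 3 mm ahead of it (env.nose_length is the distance from the TCP to the fingertips, in m); x points along the fingers, z is the direction in which the jaws open and shut, and the axes are right-handed (so a half turn about x gives the same grasp; the last joint's range is limited). The gripper opens to 95 mm and grips with 3 to 60 N. Pads are 20 mm wide; open, the fingers measure 119 mm over their backs; the gripper's body (75 mm by 180 mm) begins 59 mm behind the grasp point.
Start: joints at [-1.35, 0.124, 1.65, -0, 1.367, -0.083], TCP at [0.194, -0.62, 0.237] pointing down, gripper open.
Joint ranges: [-2.61, 2.61], [-1.02, 2.33], [0.03, 2.71], [-1.35, 4.49], [0.32, 2.68], [-2.91, 2.91]. Speed limits (rad/s): [2.57, 2.57, 3.14, 3.14, 3.14, 3.14].

## Interface

Orientations are given as a unit quaternion [x, y, z, w].
In Python, from plant import env gives the robot as it stands. The module is installed in compiled form; this text tells all that it offers. Calls block until the motion is done:
- env.move_pose(position, orientation): joint-space move of the TCP to a pose.
- env.move_linear(position, frame=None, feed=0.15, stop_force=None): straight line of the TCP; frame=None keeps the orientation; feed is the mean speed in m/s. With stop_force (N) it stops when the force on the tool has changed by that much, and returns True; else False.
- env.movej(angles): joint-space move.
- env.open_gripper() and env.close(): open the fingers fully, or close them until they stop; the grip force is fixed at half the most.
- env.dwell(seconds).
- env.solve_ik(position, orientation): joint angles nearest the present ones, or None.
- env.get_obs(): the state.
- env.get_image(name): name is "scene" or "top" or "wrist"; returns (picture, depth): 384x512x3 uint8, red, green, blue; 384x512 float32, m along the optical axis (not along the pixel's ray), 0 where there is no reading.
- env.camera_params(name): a dict with "camera_matrix" (3x3 intrinsics, pixels), "cam_to_world" (4x4, takes a point from camera to world coordinates); the wrist camera has in their place "hand_eye" (4x4, takes a point from camera to tool coordinates, whose origin is the TCP and whose axes are the tool frame's). Camera axes: x right, y up, looking along -z (the intrinsics and any distortion apply to the point x, -y, -z); pixel columns grow to the right and rows downward; lengths in m; the calibration is good to about 2 mm. A picture is of the moment at which its call begins: read the wrist's pose just before it. camera_params takes no time and is no camera call.
A pose or a line that the arm cannot do raises env.Unreachable and nothing moves.
- env.job_done(): hands the job in, once; it reports no verdict.
The state is a dict: "t": time; "qpos": joint angles; "qvel": joint speeds; "joint_efforts": joint torques, N m; "tcp_pos": TCP position; "ee_rot": TCP orientation; "contact_force": force on the tool from outside, world axes, zero at the start; "wrist_torque": the same for the moment, N m; "finger_gap": opening from 0.0 (shut) to 1.0 (fully open).
Only numpy, scipy, OpenCV 4.12 (cv2) and the standard library are available. Lean on these libraries where they do the work, as an engineer would, in place of code of your own. Each camera call takes 0.05 s, during which the arm holds its last target. There are 200 camera calls.

## Task

First turn the cup carousel clockwise (seen from above) by the wooden knob on its top until it comes up gently against its stop, which brings its empty hook round to the front. Then take the loose square metal cup from the bench and hang it by the sleeve on its back over that hook, pressing it down firmly against the hook's sprung grip until the sleeve sits fully home on the hook's arm. Force nothing (the cup needs about 15 N, and must not be pressed with more than 20 N), leave the carousel at its stop, let go, and leave the other things on the bench where they are.

Things in the scene. Friction and masses are not known exactly. Their poses are not given: they have to be found in the camera images.
- rack_base: round grey foot of the cup carousel, 170 mm across, fixed to the bench. Origin: centre of its underside, on the upright turning axis. Its own -x axis is the direction in which the empty hook points when the carousel is against its stop. The turret above it rides on a sprung column: pushed down, it sinks about 1 mm for every N above the first 3 N (30 mm at most) and rises again when let go.
- turret_top (a point): point on the turning axis at the turret's flat top, 142 mm above the bench: a wooden disc 156 mm across with four like hooks at 90 degree steps. Three hold cups fastened to it (reaching 162 mm from the axis, contents up to 200 mm above the bench), one is empty. It turns stiffly (0.2 Nm), stays where it is left and has a stop.
- knob (a point): point on the upright wooden turning knob (18 mm diameter) on the turret, 65 mm from the turning axis, 14 mm below the knob's top and 38 mm above the disc. Turned clockwise from above it leads to the stop, 0.8 to 2 rad away at the start. Pushing it takes about 3 N until the stop is felt.
- hook_seat (a point): seat of the empty hook: top of its level arm (140 mm above the bench, 110 mm from the turning axis), in the middle of its upturned flat tongue. The frame turns with the turret, -x outward from the axis. The tongue is 16 mm wide (y), 6 mm thick (x), rises 39 mm above this point and has a rounded top.
- grip_spring (a point): sprung grip 7 mm above the seat: noses 3.5 mm proud of the tongue's outer and inner faces, sloped above from 26 mm over the seat. Going over them, a cup's sleeve needs a push rising to 10 to 17 N, then snaps home and is held. The turret sinks under the push, so moving the cup only to the seat's unloaded height leaves it about 10 mm short of home; once home the push drops back by some 4 N.
- hook_home (a point): fixed point where hook_seat is when the turret is just against its stop, same axes as hook_seat there (+y is the way it travels towards the stop). The stop is a stiff rubber buffer: beyond home it gives about 1 mm at the hook for every 3.6 N at the knob, and springs back when let go. It is not to be crushed.
- cup: the loose open square metal cup, 40 mm (x) by 44 mm (y), 80 mm high, walls 3 mm, about 0.16 kg, standing upright on the bench. Origin: centre of its underside. The sleeve is on its +x side, which has to face the carousel's axis when hung. It can be gripped over its two flat y sides, 44 mm apart.
- cup_socket (a point): centre of the lower mouth of the sleeve on the cup's back: 29.3 mm from the cup's centre along its +x, 50 mm above its underside. The sleeve is a steel block 18.6 (x) by 30 (y) by 24 mm high with an upright through hole 8.6 (x) by 19 mm (y). Fully home, this point lies at hook_seat, the sleeve resting on the hook's arm.
- figure: bystander: red resin figure, 97 mm high, origin under its centre
- leaf_cast: bystander: flat green resin leaf cast, 90 by 130 by 14 mm, origin under its centre
- brush: bystander: brush lying on the bench
- spatula: bystander: spatula lying on the bench
- glue: bystander: white plastic bottle, 54 mm across, 140 mm high
- jar: bystander: glass jar, 66 mm across, 75 mm high
- cork_block: bystander: cork block, 60 by 100 by 30 mm
- dish: bystander: white bowl, 90 mm across, 30 mm high
There are look-alikes about, which are no part of the job. Several things have the shape of the cup; the one meant has the colours described above.

How it is judged:
By the outcome, as a careful person would: the job done as asked, in the order asked, and still so for the second after the job is handed in, with the robot touching nothing.
It also fails if it takes over 69 s, if anything falls off the work surface, if the arm or the gripper's body presses on something with over 40 N, if the wrist force passes 120 N, or if a joint passes its speed limit or range.

## Working session

There is one attempt and no reset: what is moved stays moved. The work goes in short steps, each a Python script; the robot and the scene stay as the last script left them, time stands still between calls to the robot, and variables do not carry over. Pictures are saved under pics/ and viewed, about 8 in all and at most 12, crops included, and the job is handed in when it is done.

```bash
mkdir -p pics; ls; cat > h.py <<'E'
import numpy as np, cv2
from plant import env
from scipy.spatial.transform import Rotation as R
def grab(name):
    o=env.get_obs(); im,d=env.get_image(name); p=env.camera_params(name)
    K=np.array(p["camera_matrix"])
    if "cam_to_world" in p: T=np.array(p["cam_to_world"])
    else:
        W=np.eye(4); W[:3,:3]=R.from_quat(o["ee_rot"]).as_matrix(); W[:3,3]=o["tcp_pos"]; T=W@np.array(p["hand_eye"])
    v,u=np.mgrid[:384,:512]
    P=np.stack([(u-K[0,2])/K[0,0]*d,-(v-K[1,2])/K[1,1]*d,-d],-1)@T[:3,:3].T+T[:3,3]
    P[d==0]=np.nan
    return im,d,P
def save(n,im,s=1.5): cv2.imwrite(f"pics/{n}.png",cv2.resize(im[...,::-1],None,fx=s,fy=s,interpolation=cv2.INTER_CUBIC))
E
python3 - <<'E'
from h import *
for n in("scene","top"):
    im,d,P=grab(n); save(n,im); np.savez(n,im=im,d=d,P=P); p=env.camera_params(n); print({k:np.round(v,3) if not isinstance(v,str) else v for k,v in p.items()})
print(env.camera_params("wrist")); print(env.get_obs())
E
```

```text
pics
{'camera_matrix': array([[366.523,   0.   , 253.715],
       [  0.   , 366.523, 186.415],
       [  0.   ,   0.   ,   1.   ]]), 'cam_to_world': array([[-0.865, -0.372,  0.335,  0.855],
       [ 0.501, -0.649,  0.572,  0.575],
       [ 0.005,  0.663,  0.748,  0.895],
       [ 0.   ,  0.   ,  0.   ,  1.   ]])}
{'camera_matrix': array([[364.502,   0.   , 248.694],
       [  0.   , 364.502, 197.077],
       [  0.   ,   0.   ,   1.   ]]), 'cam_to_world': array([[-0.029,  0.985, -0.172,  0.348],
       [-1.   , -0.03 , -0.003, -0.004],
       [-0.008,  0.172,  0.985,  1.211],
       [ 0.   ,  0.   ,  0.   ,  1.   ]])}
{'camera_matrix': array([[293.56389901,   0.        , 252.86983625],
       [  0.        , 293.56389901, 189.3295607 ],
       [  0.        ,   0.        ,   1.        ]]), 'hand_eye': array([[-3.16031407e-04,  2.90424157e-01, -9.56897962e-01,
        -1.47599988e-01],
       [ 2.95639640e-04,  9.56897995e-01,  2.90424070e-01,
         8.27748272e-02],
       [ 9.99999906e-01, -1.91113842e-04, -3.88270713e-04,
         1.16094414e-04],
       [ 0.00000000e+00,  0.00000000e+00,  0.00000000e+00,
         1.00000000e+00]])}
{'t': 0.1, 'qpos': array([-1.34964177e+00,  1.24451603e-01,  1.65152082e+00, -7.26331224e-06,
        1.36747790e+00, -8.25955131e-02]), 'qvel': array([ 0.00016246, -0.00161662, -0.00113502, -0.00120965,  0.00276852,
        0.000172  ]), 'joint_efforts': array([ 2.81862285e-04, -4.18881905e+01, -3.61096609e+01,  7.75747444e-02,
        4.61070018e-02, -6.95574499e-05]), 'tcp_pos': array([ 0.19427243, -0.61973544,  0.23551216]), 'ee_rot': array([ 0.4190273 ,  0.57038766, -0.41816879,  0.56939345]), 'contact_force': array([-0.49257644,  0.0555498 , -0.06798664]), 'wrist_torque': array([ 0.03828782, -0.02194576, -0.00504393]), 'finger_gap': 0.9957934863352851}
```

View pics/scene.png

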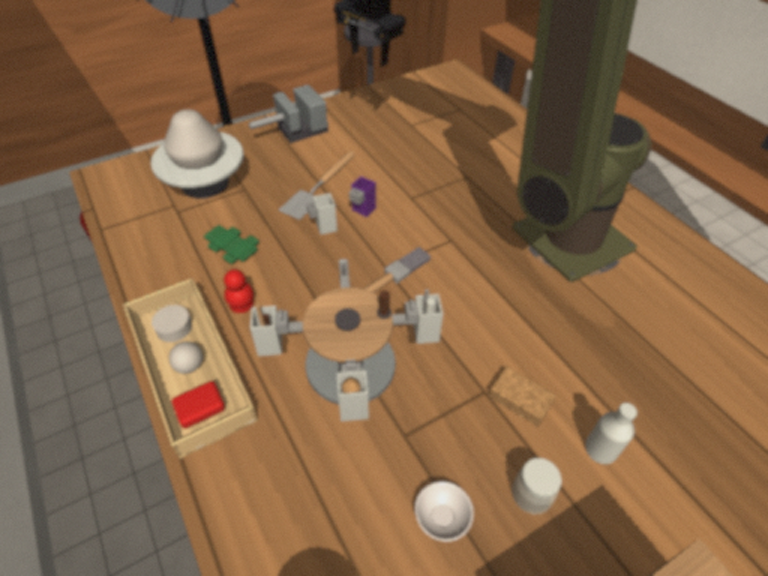

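View pics/top.png

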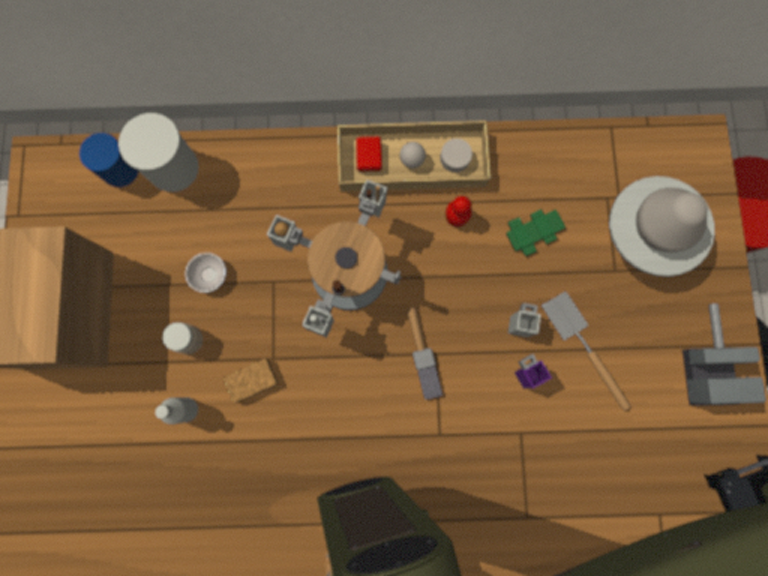

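The scene shows these candidates for the cup in top.png (768 px wide):
- The loose grey metal cup at (527,320), with its sleeve toward about (517,306). This is the one described.
- A purple look-alike at (533,373).
- Three fastened cups on the carousel at (373,195), (283,230) and (318,318).

The knob is at (338,287) and the empty hook at (393,277).

```bash
python3 - <<'E'
from h import *
z=np.load("top.npz"); P=z["P"]; im=z["im"]
Z=P[...,2]
def near(u,v,r): 
    m=np.zeros(Z.shape,bool); m[max(0,v-r):v+r,u-r:u+r]=1; return m
print("bench z",np.nanmedian(Z[near(300,330,10)]))
m=near(231,173,35)&(abs(Z-.142)<.006)
u8=m.astype(np.uint8); n,l,s,c=cv2.connectedComponentsWithStats(u8); k=1+np.argmax(s[1:,4])
pts=P[l==k][:,:2].astype(np.float32); print("disc",cv2.minEnclosingCircle(pts),np.median(Z[l==k]),cv2.fitEllipse(cv2.convexHull(pts)))
m=near(226,192,14)&(Z>.165)&(Z<.21); print("knob",P[m].mean(0),Z[m].max(),m.sum())
m=near(263,184,12)&(Z>.13)&(Z<.2); print("hook",np.nanmean(P[m],0),Z[m].max(),m.sum())
for nm,(u,v) in dict(cup=(351,214),purple=(355,248)).items():
    m=near(u,v,16)&(Z>.065)&(Z<.1); q=P[m]; print(nm,q.mean(0),q[:,:2].min(0),q[:,:2].max(0),cv2.minAreaRect(q[:,:2].astype(np.float32)))
    m=near(u,v,16)&(Z>.03)
    if nm=="cup": print(np.round(P[m][:, :],3)[::6].tolist())
a=im[185:240,320:400]; b=im[140:225,180:290]
print(Z[near(246,173,200)].shape)
A=cv2.resize(a,(400,300),interpolation=cv2.INTER_CUBIC);B=cv2.resize(b,(388,300),interpolation=cv2.INTER_CUBIC)
save("crop1",np.hstack([A,B]),1)
E
```

```text
bench z 0.0003128476223139831
disc ((0.604949414730072, 0.04786934331059456), 0.10817871987819672) 0.14212054978792743 ((0.6100485920906067, 0.048503320664167404), (0.1629413366317749, 0.30678579211235046), 115.19318389892578)
knob [0.53562071 0.07793274 0.18435052] 0.19832419806167878 63
hook [ 0.57998466 -0.02699357  0.14516549] 0.18142973824386277 142
cup [ 0.48855249 -0.32165449  0.07570299] [ 0.45630962 -0.34457857] [ 0.51805294 -0.29402591] ((0.488704651594162, -0.3220812678337097), (0.04540315270423889, 0.05919725447893143), 77.81178283691406)
[[0.52, -0.314, 0.058], [0.517, -0.329, 0.072], [0.514, -0.324, 0.077], [0.511, -0.313, 0.074], [0.512, -0.334, 0.066], [0.508, -0.312, 0.075], [0.508, -0.311, 0.054], [0.507, -0.337, 0.051], [0.501, -0.307, 0.08], [0.501, -0.328, 0.072], [0.501, -0.302, 0.062], [0.497, -0.315, 0.084], [0.497, -0.334, 0.083], [0.494, -0.303, 0.083], [0.495, -0.325, 0.071], [0.494, -0.341, 0.081], [0.492, -0.303, 0.08], [0.495, -0.33, 0.051], [0.491, -0.341, 0.08], [0.493, -0.334, 0.036], [0.488, -0.342, 0.075], [0.489, -0.342, 0.041], [0.486, -0.3, 0.055], [0.481, -0.34, 0.079], [0.479, -0.3, 0.078], [0.482, -0.298, 0.035], [0.479, -0.34, 0.045], [0.475, -0.298, 0.06], [0.473, -0.338, 0.073], [0.47, -0.298, 0.083], [0.471, -0.295, 0.042], [0.469, -0.338, 0.05], [0.465, -0.295, 0.068], [0.463, -0.311, 0.08], [0.463, -0.336, 0.077], [0.463, -0.302, 0.052], [0.46, -0.316, 0.081], [0.46, -0.336, 0.076], [0.461, -0.314, 0.042], [0.458, -0.325, 0.069], [0.458, -0.323, 0.032], [0.456, -0.337, 0.051]]
purple [ 0.38046429 -0.32503719  0.07570967] [ 0.34631389 -0.35590089] [ 0.41072701 -0.30002062] ((0.37977924942970276, -0.3252566158771515), (0.058785051107406616, 0.04577086865901947), 28.891775131225586)
(149200,)
```

View pics/crop1.png

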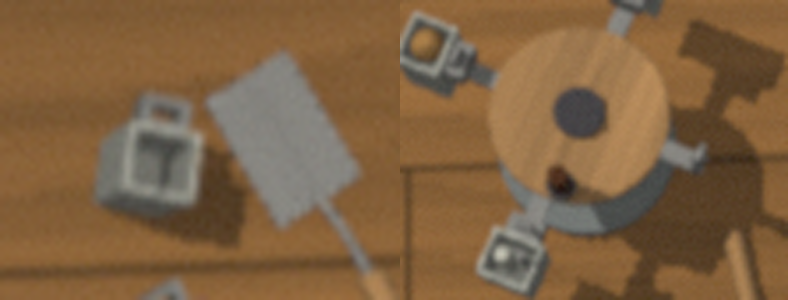

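The left crop confirms the grey metal cup at about (160,165), with its sleeve on the upper (+x world) side. The right crop shows the disc hub at (580,113), the dark knob at (560,183) and the empty hook at (690,155). Next I'll take a closer look with the wrist camera, first at the cup and then at the carousel.

```bash
cat >> h.py <<'E'
def q(a):
    c,s=np.cos(a),np.sin(a)
    return R.from_matrix(np.array([[0,-s,c],[0,c,s],[-1,0,0]])).as_quat()
E
python3 - <<'E'
from h import *
o=env.get_obs(); print(R.from_quat(o["ee_rot"]).as_matrix().round(2))
for a in(np.pi/2,-np.pi/2):
    for p in ([.45,-.32,.25],[.57,.04,.36]): print(a,p,env.solve_ik(p,q(a)))
env.move_pose([.45,-.32,.27],q(np.pi/2))
im,d,P=grab("wrist"); np.savez("w1",im=im,P=P,d=d)
env.move_pose([.57,.03,.36],q(np.pi/2)); env.dwell(.2)
im2,d2,P2=grab("wrist"); np.savez("w2",im=im2,P=P2,d=d2)
save("w12",np.hstack([im,im2]),.78)
print(env.get_obs()["t"])
E
```

```text
[[-0.    0.95  0.3 ]
 [ 0.    0.3  -0.95]
 [-1.    0.   -0.  ]]
1.5707963267948966 [0.45, -0.32, 0.25] [-7.15367553e-01 -1.00992907e-01  1.85456188e+00 -4.44089210e-16
  1.38802368e+00 -2.28616388e+00]
1.5707963267948966 [0.57, 0.04, 0.36] [-2.38819304e-02 -9.77610108e-02  1.66998275e+00 -4.44089210e-16
  1.56937091e+00 -1.59467826e+00]
-1.5707963267948966 [0.45, -0.32, 0.25] [-7.15367553e-01 -1.00992907e-01  1.85456188e+00 -4.44089210e-16
  1.38802368e+00  8.55428774e-01]
-1.5707963267948966 [0.57, 0.04, 0.36] [-2.38819304e-02 -9.77610108e-02  1.66998275e+00 -4.44089210e-16
  1.56937091e+00  1.54691440e+00]
3.7167
```

View pics/w12.png

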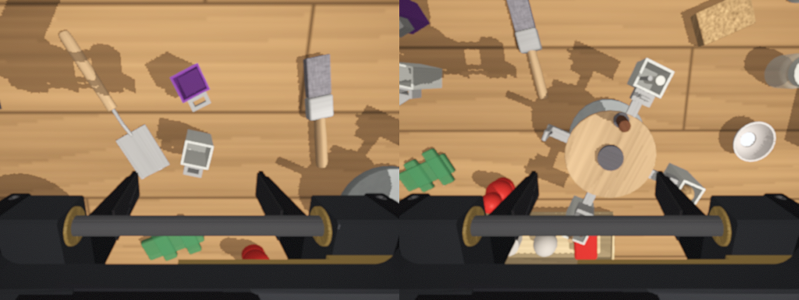

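The wrist views show both clearly. On the left, the grey cup is at (197,150) with its sleeve below it, toward +x. On the right are the disc hub (610,157), the knob (622,122) and the empty hook (552,132). Now I'll fit the geometry.

```bash
cat >> h.py <<'E'
from scipy.optimize import least_squares
def disc(P,c0):
    """axis by circle fit (r=78) to the outline of the disc's top surface"""
    Z=P[...,2]; m=(abs(Z-.142)<.005)&(np.hypot(P[...,0]-c0[0],P[...,1]-c0[1])<.09)
    m=cv2.morphologyEx(m.astype(np.uint8),cv2.MORPH_OPEN,np.ones((5,5),np.uint8))
    cs,_=cv2.findContours(m,cv2.RETR_EXTERNAL,cv2.CHAIN_APPROX_NONE); c=max(cs,key=cv2.contourArea)[:,0]
    b=P[c[:,1],c[:,0]][:,:2]
    f=least_squares(lambda x:np.hypot(*(b-x[:2]).T)-x[2],[*c0,.078],loss="soft_l1",f_scale=.001)
    return f.x
def cup(P,c0,z0=.08):
    """cup rim rectangle: centre, yaw of +x; fit of outline 40x44 plus sleeve's outer outline is left out"""
    Z=P[...,2]; m=(abs(Z-z0)<.004)&(np.hypot(P[...,0]-c0[0],P[...,1]-c0[1])<.04)
    p=P[m]; return cv2.minAreaRect(p[:,:2].astype(np.float32)),p.mean(0),m.sum()
E
python3 - <<'E'
from h import *
P=np.load("w1.npz")["P"]; print("cup",cup(P,(.48,-.319)))
Z=P[...,2]; near=np.hypot(P[...,0]-.48,P[...,1]+.319)<.06
for lo,hi in((.066,.0755),(.05,.066)):
    m=near&(Z>lo)&(Z<hi); print(lo,m.sum(),cv2.minAreaRect(P[m][:,:2].astype(np.float32)))
m=near&(abs(Z-.074)<.002)&(P[...,0]>.497); print("sleeve top",m.sum(),P[m].mean(0),P[m].min(0),P[m].max(0))
P=np.load("w2.npz")["P"]; c=disc(P,(.606,.048)); print("axis",c)
Z=P[...,2]; r=np.hypot(P[...,0]-c[0],P[...,1]-c[1])
m=(r<.08)&(Z>.188)&(Z<.2); k=P[m]; print("knob",m.sum(),np.median(k,0),"r",np.hypot(*(np.median(k,0)[:2]-c[:2])),"ang",np.degrees(np.arctan2(*(np.median(k,0)[:2]-c[:2])[::-1])))
m=(r>.085)&(r<.13)&(Z>.13)&(Z<.185)&(P[...,1]<-.02); k=P[m]
print("hook",m.sum(),k.mean(0),"ang",np.degrees(np.arctan2(*(k.mean(0)[:2]-c[:2])[::-1])))
t=k[k[:,2]>.172]; print("tongue top",len(t),t.mean(0),np.hypot(*(t.mean(0)[:2]-c[:2])))
E
```

```text
cup (((0.4826235771179199, -0.3216318190097809), (0.04400843009352684, 0.04043120518326759), 77.6288833618164), array([ 0.48233746, -0.32104397,  0.07926239]), np.int64(371))
0.066 402 ((0.49144989252090454, -0.3242971897125244), (0.04331926256418228, 0.05919382721185684), 76.89198303222656)
0.05 318 ((0.49044328927993774, -0.32334890961647034), (0.04409019276499748, 0.0564255565404892), 77.64553833007812)
sleeve top 219 [ 0.51151776 -0.32723886  0.07379058] [ 0.49731373 -0.34436267  0.07203679] [ 0.5230802  -0.30532812  0.07590779]
axis [0.61497633 0.05062457 0.07643738]
knob 209 [0.55124467 0.067032   0.19340673] r 0.065809787517605 ang 165.56296148835796
hook 401 [ 0.57443029 -0.04028963  0.14986906] ang -114.03598212571971
tongue top 81 [ 0.56869145 -0.04802851  0.17712235] 0.10897119599506616
```

```bash
cat > turn.py <<'E'
from h import *
c=np.array([.6150,.0506]); r=.065; th0=np.radians(165.6)
def pose(th,off,z=.185):
    rad=np.array([np.cos(th),np.sin(th)]); tan=np.array([np.sin(th),-np.cos(th)]) # clockwise
    return [*(c+r*rad+off*tan),z],q(th+np.pi),tan
env.close()
p,o,_=pose(th0,-.034,.29); env.move_pose(p,o)
p,o,_=pose(th0,-.034); env.move_linear(p,feed=.15); env.dwell(.1)
f0=env.get_obs()["contact_force"]; print("start",f0.round(2),env.get_obs()["t"])
off=-.034; th=th0; log=[]
p,o,t=pose(th,-.010); hit=env.move_linear(p,feed=.03,stop_force=2.0)
x=env.get_obs(); off=(np.array(x["tcp_pos"])[:2]-pose(th,0)[0][:2])@t
print("contact",hit,"off",off,(x["contact_force"]-f0).round(2))
off=max(off,-.024); base=None
for i in range(70):
    th-=.0012 if False else .035
    p,o,t=pose(th,off); hit=env.move_linear(p,o,feed=.04,stop_force=4.0)
    x=env.get_obs(); F=x["contact_force"]-f0; ft=-(F[:2]@t); log.append(ft)
    print(i,hit,np.degrees(th).round(1),"ft",ft.round(2),"F",F.round(1),end=" | ")
    if hit and i>3: break
    if i>8 and ft>np.median(log[3:])+2.2: break
print("\nend",x["t"],x["tcp_pos"])
E
python3 turn.py
```

```text
start [0.02 0.05 0.41] 7.7833
contact True off -0.018525782711417995 [ 0.39  0.64 -0.37]
0 False 163.6 ft 0.64 F [ 0.4 -0.8 -0. ] | 1 False 161.6 ft 1.49 F [-1.2 -1.2 -0.5] | 2 False 159.6 ft 2.11 F [-0.3 -2.1 -0.7] | 3 False 157.6 ft 1.09 F [ 0.4 -1.3 -1.3] | 4 False 155.6 ft 0.0 F [-0.5  0.2 -0.2] | 5 False 153.6 ft 1.79 F [-1.1 -1.5 -0.6] | 6 False 151.6 ft 1.39 F [-0.5 -1.3 -0.3] | 7 False 149.6 ft 1.03 F [-1.2 -0.5 -0.1] | 8 False 147.6 ft 2.25 F [-1.7 -1.6  0.1] | 9 False 145.5 ft 0.04 F [-0.5  0.3 -0.1] | 10 False 143.5 ft 2.04 F [-1.3 -1.6  0.7] | 11 False 141.5 ft 1.25 F [-1.2 -0.7  0.1] | 12 False 139.5 ft 1.6 F [-1.6 -0.7 -0.3] | 13 False 137.5 ft 2.33 F [-1.2 -2.  -0.2] | 14 False 135.5 ft 1.96 F [-1.5 -1.3  0.2] | 15 False 133.5 ft 1.64 F [-1.1 -1.2 -0.8] | 16 False 131.5 ft 1.44 F [-1.3 -0.7  0.7] | 17 False 129.5 ft 1.57 F [-1.1 -1.1 -0.6] | 18 False 127.5 ft 1.41 F [-1.5 -0.4  0.5] | 19 False 125.5 ft 1.12 F [-0.6 -1.  -0.2] | 20 False 123.5 ft 1.41 F [-1.3 -0.6 -0.3] | 21 False 121.5 ft 1.32 F [-1.7  0.3 -0.1] | 22 False 119.5 ft 2.01 F [-1.5 -1.4 -0.1] | 23 False 117.5 ft 1.46 F [-1.3 -0.7 -0.7] | 24 False 115.5 ft 1.64 F [-1.5 -0.6 -0.2] | 25 False 113.5 ft 1.47 F [-1.8  0.5 -0. ] | 26 False 111.5 ft 1.54 F [-1.8  0.3 -0.3] | 27 False 109.5 ft 1.5 F [-1.2 -1.   0. ] | 28 False 107.4 ft 2.01 F [-1.9 -0.6 -0.2] | 29 False 105.4 ft 1.75 F [-2.   0.6 -0.3] | 30 False 103.4 ft 0.98 F [-0.9 -0.5  0.7] | 31 False 101.4 ft 1.28 F [-1.4  0.7  0.9] | 32 False 99.4 ft 1.53 F [-1.5 -0.1 -0. ] | 33 False 97.4 ft 1.7 F [-1.7 -0.1 -0.4] | 34 False 95.4 ft 4.6 F [-4.6 -0.1  1.5] | 
end 17.0917 [0.58998317 0.11352416 0.18491094]
```

```bash
python3 - <<'E'
from h import *
def F(n=8):
    v=[]
    for _ in range(n): env.dwell(.02); v.append(env.get_obs()["contact_force"])
    return np.mean(v,0).round(2)
th=np.radians(95.4); t=np.array([np.sin(th),-np.cos(th),0])
print(F()); p0=np.array(env.get_obs()["tcp_pos"])
for k in (1,2):
    env.move_linear(p0+t*.0004*k,feed=.01,stop_force=4); f=F(); print(k,f,env.get_obs()["tcp_pos"].round(4))
    if -f[0]>5.5: break
env.move_linear(p0-t*.015,feed=.08)
x=np.array(env.get_obs()["tcp_pos"]); env.move_linear([x[0],x[1],.30],feed=.2)
env.open_gripper(); env.move_pose([.53,.04,.36],q(-np.pi/2+0)) if False else env.move_pose([.53,.04,.36],q(np.pi/2)); env.dwell(.2)
im,d,P=grab("wrist"); np.savez("w3",im=im,P=P,d=d); save("w3",im,1.2)
c=disc(P,(.615,.0506)); print("axis",c); c=c[:2]
Z=P[...,2]; r=np.hypot(P[...,0]-c[0],P[...,1]-c[1])
m=(r>.085)&(r<.13)&(Z>.13)&(Z<.185)&(P[...,0]<c[0]-.07)&(abs(P[...,1]-c[1])<.04); k=P[m]
print("hook",k.mean(0),np.degrees(np.arctan2(*(k.mean(0)[:2]-c)[::-1])))
t=k[k[:,2]>.172]; print("tongue",len(t),t.mean(0),t.min(0),t.max(0),np.hypot(*(t.mean(0)[:2]-c)),np.degrees(np.arctan2(*(t.mean(0)[:2]-c)[::-1])))
print(env.get_obs()["t"])
E
```

```text
[-4.73 -0.19  1.81]
1 [-5.19 -0.35  1.81] [0.5902 0.1136 0.1849]
2 [-5.75 -0.5   2.55] [0.5904 0.1136 0.1849]
axis [0.61274994 0.04939652 0.07574321]
hook [0.51100072 0.06007266 0.15256425] 174.0100993534022
tongue 81 [0.50525685 0.06089089 0.17732328] [0.5022377  0.05273929 0.17265954] [0.50930921 0.06875118 0.17946139] 0.10810589708741214 173.89648263776442
23.525
```

View pics/w3.png

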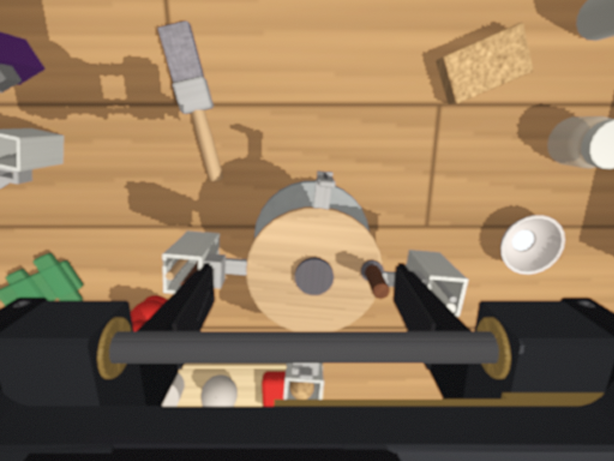

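The carousel is at its stop. The force at the knob rose from 1.5 N to 5.7 N, and the picture shows the tongue at (325,180) facing the robot and the knob at (375,275). Next I'll grip the cup with the wrist camera on its sleeve side, lift it, hover short of the hook and look at both.

```bash
python3 - <<'E'
from h import *
C=np.array([.4826,-.3216]); a=np.radians(-90-12.3)
env.move_pose([*C,.16],q(a)); env.move_linear([*C,.063],feed=.15,stop_force=6); env.close()
o=env.get_obs(); print("gap",o["finger_gap"],o["t"],o["contact_force"].round(2))
env.move_linear([*C,.25],feed=.2)
S=np.array([.5053,.0609]); ph=np.radians(174); out=np.array([np.cos(ph),np.sin(ph)])
a2=np.radians(-96)
H=S+out*(.0293+.042)
env.move_pose([*H,.206],q(a2)); env.dwell(.3)
o=env.get_obs(); print("gap",o["finger_gap"],o["t"],o["contact_force"].round(2),o["tcp_pos"],H)
im,d,P=grab("wrist"); np.savez("w4",im=im,P=P,d=d); save("w4",im,1.5)
E
```

```text
gap 0.4620075797073978 27.4833 [ 0.84 -0.13  0.09]
gap 0.4598136411036655 30.3333 [-0.03  0.86 -2.26] [0.43465492 0.06785537 0.20603948] [0.43439059 0.06835288]
```

View pics/w4.png

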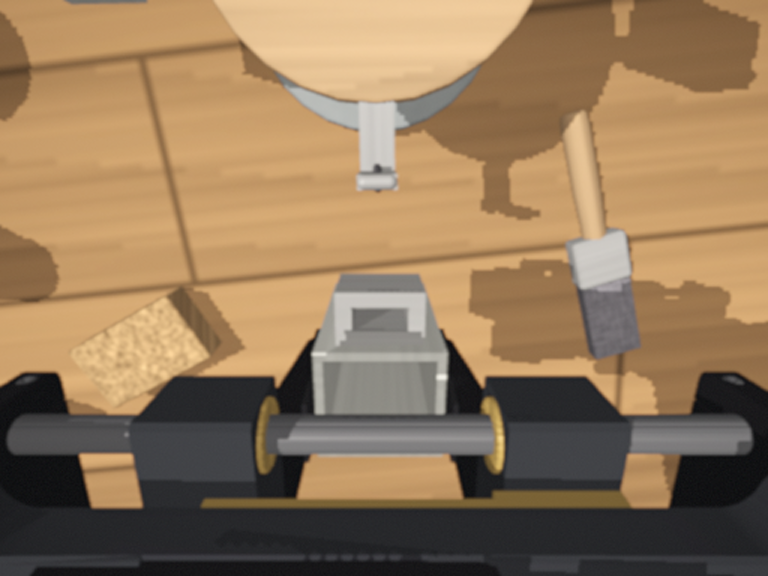

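The view shows the tongue top at (377,180), nearly straight above the sleeve hole at (380,321). The cup is held squarely. Now I'll work out the offset from the depth points.

```bash
cat > rel.py <<'E'
from h import *
def rel(P,a,tcp):
    zt=np.array([np.cos(a),np.sin(a)]); yt=np.array([-np.sin(a),np.cos(a)])
    L=np.stack([(P[...,:2]-tcp[:2])@yt,(P[...,:2]-tcp[:2])@zt],-1)  # y_tool (to axis), z_tool
    Z=P[...,2]-tcp[2]
    m=(abs(Z-.011)<.005)&(L[...,0]>.0205)&(L[...,0]<.05)&(abs(L[...,1])<.03)
    return L,Z,m
if __name__=="__main__":
    import sys
    z=np.load(sys.argv[1]); P=z["P"]; tcp=np.array([.43465,.06786,.20604]); L,Z,m=rel(P,np.radians(-96),tcp)
    v,u=np.nonzero(m); print("sleeve px",u.min(),u.max(),v.min(),v.max(),m.sum(),"Z",np.median(Z[m]))
    s=L[m]; print("sleeve y",np.percentile(s[:,0],[0,2,98,100]).round(4),"z",np.percentile(s[:,1],[0,2,98,100]).round(4), cv2.minAreaRect(s.astype(np.float32)))
    # hole: rows inside
    Zm=np.where(m,1,0)
    for vv in range(v.min(),v.max()+1):
        us=np.nonzero(m[vv])[0]; g=np.nonzero(np.diff(us)>3)[0]
        print(vv,us.min(),us.max(),L[vv,us.min()].round(4),L[vv,us.max()].round(4),[(us[i],us[i+1],L[vv,us[i],1].round(4),L[vv,us[i+1],1].round(4)) for i in g],L[vv,us].mean(0).round(4))
    m2=(P[...,2]>.170)&(P[...,2]<.185)&(L[...,0]>.05)&(L[...,0]<.1); t=L[m2]
    print("tongue",m2.sum(),t.mean(0),t.min(0),t.max(0),cv2.minAreaRect(t.astype(np.float32)),P[m2][:,2].max())
    m3=(abs(P[...,2]-.140)<.004)&(abs(L[...,1])<.02)&(L[...,0]>.075)&(L[...,0]<.105); vs=np.unique(np.nonzero(m3)[0])
    pts=np.array([L[k][m3[k]].mean(0) for k in vs]); f=np.polyfit(pts[:,0],pts[:,1],1); print("arm angle deg",np.degrees(f[0]),"lat at tongue",np.polyval(f,t.mean(0)[0]),len(pts),np.median(P[m3][:,2]))
E
python3 rel.py w4.npz
```

```text
sleeve px 222 283 192 229 1701 Z 0.010494558111021374
sleeve y [0.0205 0.0208 0.0385 0.0388] z [-0.0152 -0.0146  0.0144  0.0149] ((0.029620297253131866, -0.0001602647826075554), (0.01824740692973137, 0.03012065775692463), 0.09464187175035477)
192 223 282 [ 0.0385 -0.015 ] [0.0385 0.0148] [(np.int64(223), np.int64(233), np.float64(-0.015), np.float64(-0.0099)), (np.int64(238), np.int64(255), np.float64(-0.0074), np.float64(0.0012)), (np.int64(259), np.int64(264), np.float64(0.0032), np.float64(0.0057)), (np.int64(264), np.int64(270), np.float64(0.0057), np.float64(0.0087)), (np.int64(270), np.int64(274), np.float64(0.0087), np.float64(0.0107)), (np.int64(276), np.int64(282), np.float64(0.0118), np.float64(0.0148))] [0.0385 0.0014]
193 223 282 [ 0.0381 -0.015 ] [0.0384 0.0147] [] [0.0383 0.0001]
194 223 282 [ 0.0385 -0.0147] [0.038  0.0146] [] [ 0.0383 -0.0001]
195 222 283 [ 0.0379 -0.0152] [0.0383 0.0149] [] [ 0.0383 -0.0001]
196 222 283 [ 0.0377 -0.0151] [0.0379 0.0148] [] [ 0.0379 -0.0001]
197 222 283 [ 0.0375 -0.015 ] [0.0372 0.0149] [] [ 0.0373 -0.0001]
198 223 282 [ 0.037  -0.014
[... 3004 characters left out ...]
0.015 ] [0.0222 0.0147] [] [ 0.0218 -0.0001]
227 223 281 [ 0.0214 -0.0151] [0.0211 0.0144] [] [ 0.0213 -0.0004]
228 223 281 [ 0.0205 -0.0152] [0.0207 0.0144] [] [ 0.0208 -0.0005]
229 227 274 [ 0.0206 -0.013 ] [0.0207 0.0107] [(np.int64(230), np.int64(247), np.float64(-0.0115), np.float64(-0.0029)), (np.int64(250), np.int64(274), np.float64(-0.0014), np.float64(0.0107))] [ 0.0207 -0.0036]
tongue 295 [ 0.07118209 -0.00100563] [ 0.0680945  -0.00923483] [0.07399674 0.00672708] ((0.07104317098855972, -0.0012539923191070557), (0.0159597247838974, 0.005902521312236786), 89.97614288330078) 0.1796923540191509
arm angle deg -2.545637173955309 lat at tongue -0.0007582742988900696 46 0.13951160918631472
```

```bash
cat > hang.py <<'E'
from h import *
a=np.radians(-96); zt=np.array([np.cos(a),np.sin(a)]); yt=np.array([-np.sin(a),np.cos(a)])
def F(n=3):
    v=[]
    for _ in range(n): v.append(env.get_obs()["contact_force"]); env.dwell(.015)
    return np.mean(v,0)
x=env.get_obs(); tcp=np.array(x["tcp_pos"]); f0=F(8)
T=tcp[:2]+yt*.0414+zt*(-.00115)
env.move_linear([*T,.206],feed=.08); env.dwell(.1)
hit=env.move_linear([*T,.183],feed=.04,stop_force=3); f=F()-f0; x=env.get_obs()
print("to tongue",hit,x["tcp_pos"].round(4),T.round(4),f.round(2),x["t"])
peak=0
if not hit:
    z=.183
    while z>.134:
        z-=.001; env.move_linear([*T,z],feed=.02,stop_force=8); f=F()-f0; zz=env.get_obs()["tcp_pos"][2]
        gap=(zz-.013)-(.140-max(0,f[2]-3)*.001)
        print(f"{zz*1e3:.1f} F{f.round(1)} gap{gap*1e3:.1f}",end=" | ")
        if f[2]>18 or np.hypot(f[0],f[1])>8: print("LIMIT"); break
        if peak>8 and f[2]<peak-2.5: print("SNAP"); break
        peak=max(peak,f[2])
x=env.get_obs(); print("\n",x["t"],x["tcp_pos"],x["wrist_torque"].round(2),x["finger_gap"])
E
python3 hang.py
```

```text
to tongue False [0.476  0.0648 0.1832] [0.4759 0.0648] [-0.6  -0.66 -0.25] 32.0583
182.1 F[-0.4 -0.8  0.5] gap29.1 | 180.9 F[-0.4 -0.3 -0.3] gap27.9 | 179.9 F[ 0.1 -0.2 -0.1] gap26.9 | 178.9 F[-0.2 -0.2  0.3] gap25.9 | 177.9 F[ 0.3  0.  -0.3] gap24.9 | 176.9 F[-0.3 -0.4 -0. ] gap23.9 | 175.9 F[-0.3 -0.2  0.1] gap22.9 | 175.0 F[ 0.1 -0.1 -0.3] gap22.0 | 174.0 F[ 0.2  0.2 -0.2] gap21.0 | 173.1 F[ 0.5 -0.2  0.3] gap20.1 | 172.1 F[0.5 0.  0.9] gap19.1 | 171.1 F[ 1.1 -0.5  0.8] gap18.1 | 170.2 F[ 1.5 -0.1  0.8] gap17.2 | 169.2 F[ 1.8 -0.   2.4] gap16.2 | 168.2 F[ 1.6 -0.7  3.3] gap15.5 | 167.2 F[ 1.4 -0.7  4.2] gap15.4 | 166.1 F[2.2 0.  5.2] gap15.3 | 165.2 F[1.1 0.1 5.6] gap14.8 | 164.1 F[ 1.4 -0.4  6.3] gap14.4 | 163.2 F[ 0.6 -0.7  7.2] gap14.4 | 162.2 F[ 0.1 -0.5  7.5] gap13.7 | 161.4 F[0.  0.3 8.1] gap13.5 | 160.5 F[-0.3 -0.5  8.6] gap13.1 | 159.6 F[-1.   0.2  9. ] gap12.7 | 158.7 F[-1.1  0.1 10.2] gap13.0 | 157.8 F[-0.7 -0.3 10.1] gap12.0 | 157.0 F[-0.9 -0.4 10.6] gap11.6 | 156.1 F[-1.1  0.2 11.3] gap11.3 | 155.2 F[-1.4 -0.3 12.3] gap11.5 | 154.3 F[-0.8 -0.5 11.3] gap9.5 | 153.3 F[-0.3  0.  11.7] gap9.1 | 152.5 F[-1.5 -0.1 12.4] gap8.9 | 151.5 F[-0.5 -0.4 12.4] gap7.9 | 150.7 F[-1.3  0.  12.9] gap7.5 | 149.8 F[-1.9 -0.1 13.2] gap7.0 | 148.9 F[-2.1 -0.  14.3] gap7.3 | 148.1 F[-2.6 -0.1 15.4] gap7.4 | 147.2 F[-3.6 -0.1 15.4] gap6.5 | 146.3 F[-3.8 -0.5 16.2] gap6.5 | 145.4 F[-4.4  0.2 16.6] gap6.1 | 143.3 F[-1.9  0.3  9.5] gap-3.2 | SNAP

 44.3583 [0.4761359  0.06488428 0.14331458] [0.09 0.52 0.02] 0.46746274065965226
```

It snapped home: the push fell from 16.6 N to 9.5 N. I'll press a little more to confirm it's seated, unload, look at it before letting go, and then release if the sleeve sits at the arm.

```bash
python3 - <<'E'
from h import *
def F(n=4):
    v=[]
    for _ in range(n): v.append(env.get_obs()["contact_force"]); env.dwell(.015)
    return np.mean(v,0)
W=1.6+.4
x=env.get_obs(); p=np.array(x["tcp_pos"]); print(F().round(1))
for dz in (.002,.004):
    env.move_linear([.4760,.0648,p[2]-dz],feed=.03,stop_force=6); f=F(); print(env.get_obs()["tcp_pos"][2].round(4),f.round(1))
    if f[2]>13: break
z=env.get_obs()["tcp_pos"][2]
up=max(0,min(f[2]+W-3,14))*.001
env.move_linear([.4760,.0648,z+up],feed=.05); f=F(); print("up",up,env.get_obs()["tcp_pos"].round(4),f.round(1))
im,d,P=grab("wrist"); np.savez("w5",im=im,P=P,d=d); save("w5",im,1.2)
t=np.array(env.get_obs()["tcp_pos"]); 
import rel; L,Z,_=rel.rel(P,np.radians(-96),t)
m=(abs(L[...,1])<.013)&(L[...,0]>.0345)&(L[...,0]<.0375)&(P[...,2]>.14)&(P[...,2]<.18); print("sleeve top z",np.median(P[m][:,2]))
m=(abs(L[...,1])<.006)&(L[...,0]>.045)&(L[...,0]<.06)&(P[...,2]>.11)&(P[...,2]<.15); print("arm z",np.median(P[m][:,2]),m.sum())
m=(abs(L[...,1])<.03)&(L[...,0]>.085)&(L[...,0]<.12)&(P[...,2]>.11)&(P[...,2]<.16); print("disc z",np.median(P[m][:,2]),m.sum())
m=(abs(L[...,1])<.01)&(L[...,0]>.025)&(L[...,0]<.035)&(P[...,2]>.15)&(P[...,2]<.2); print("tongue top z",np.nanmax(P[m][:,2]) if m.any() else None)
print(env.get_obs()["t"])
E
```

```text
[-1.8  0.2 11.2]
0.1424 [-1.4  0.4  9.3]
0.1407 [-2.8  0.2 10.6]
up 0.009605246023604654 [0.4764 0.0648 0.1502] [ 4.6 -0.5  2.1]
sleeve top z 0.1611682619716603
arm z 0.1380258378226589 578
disc z 0.14008605505839833 9501
tongue top z 0.17852117044304097
45.5417
```

View pics/w5.png

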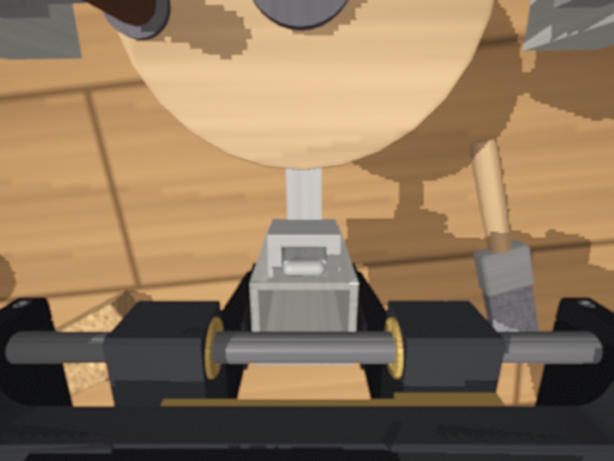

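Sleeve top to arm measures 23 mm, which matches the 24 mm sleeve height, so it's fully home. The picture shows the tongue standing through the sleeve at (303,267). Now I'll let go and check.

```bash
python3 - <<'E'
from h import *
env.open_gripper(); env.dwell(.2); print(env.get_obs()["finger_gap"])
p=np.array(env.get_obs()["tcp_pos"])
env.move_linear([p[0],p[1],.27],feed=.12)
env.move_pose([.43,.066,.33],q(np.radians(-96))); env.dwell(.2)
im,d,P=grab("wrist"); np.savez("w6",im=im,P=P,d=d); save("w6",im,1.2)
t=np.array(env.get_obs()["tcp_pos"]); import rel
a=np.radians(-96); zt=np.array([np.cos(a),np.sin(a)]); yt=np.array([-np.sin(a),np.cos(a)])
Q=P[...,:2]-np.array([.476,.0648]); y=Q@yt; l=Q@zt; Z=P[...,2]
def med(m): return np.median(P[m],0).round(4),m.sum()
print("sleeve top",med((abs(l)<.013)&(y>.034)&(y<.038)&(Z>.15)&(Z<.172)))
print("arm",med((abs(l)<.006)&(y>.045)&(y<.058)&(Z>.12)&(Z<.15)))
print("rim",med((abs(l)<.024)&(abs(y)<.022)&(Z>.165)&(Z<.18)))
print("disc",med((abs(l)<.03)&(y>.085)&(y<.12)&(Z>.13)&(Z<.155)))
c=disc(P,(.613,.05)); print(c)
tp=P[(abs(l)<.014)&(y>.02)&(y<.04)&(Z>.174)&(Z<.182)]; print("tongue",len(tp),tp.mean(0), np.degrees(np.arctan2(*(tp.mean(0)[:2]-c[:2])[::-1])))
print(env.get_obs()["t"])
E
```

```text
0.9992971728861585
sleeve top (array([0.5116, 0.0612, 0.1639]), np.int64(100))
arm (array([0.5274, 0.0598, 0.1395]), np.int64(142))
rim (array([0.4805, 0.0641, 0.1672]), np.int64(486))
disc (array([0.5788, 0.0539, 0.1417]), np.int64(2277))
[0.58397003 0.0528185  0.05530577]
tongue 107 [0.50531013 0.06140071 0.17772212] 173.77335848856578
48.5333
```

View pics/w6.png

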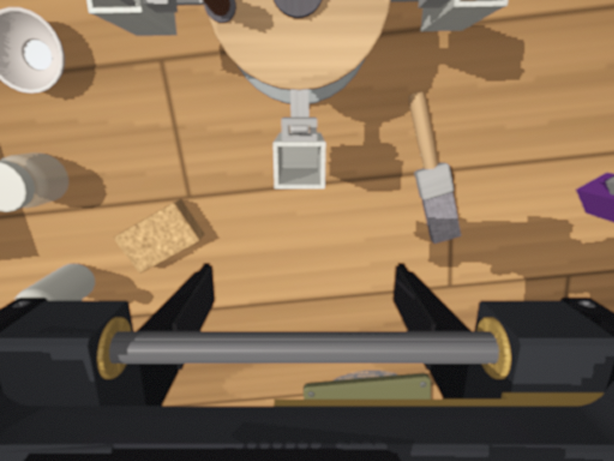

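The cup hangs at (300,160), sleeve over the tongue and the gripper clear. The sleeve top is at 163.9 mm (164 expected), and the tongue is where it was at the stop, within about 0.5 mm.

```bash
python3 -c "
from plant import env
env.job_done(); print(env.get_obs()['t'])"
```

```text
the job is handed in; nothing more can be done
the job is handed in; nothing more can be done
```

The carousel is at its stop and the loose metal cup is hanging fully home on the hook. I handed the job in at about 48.5 s of the 69 s allowed.

- **Turning the carousel:** I pushed the knob clockwise with closed fingers, about 70°. The force at the knob rose from about 1.5 N to 5.7 N at the stop, and I backed off there.
- **Hanging the cup:** I gripped the grey cup over its flat sides and lined its sleeve up with the hook's tongue using the wrist camera. I then pressed it down in 1 mm steps. The push peaked at 16.6 N and snapped down to 9.5 N. I pressed about 3 mm further, eased off and let go.

**Last checks:**
- The sleeve top is at 163.9 mm, against 164 mm expected when fully home, and stands 24.4 mm above the hook's arm.
- The tongue is within about 0.5 mm of where it was at the stop.
- The gripper is clear, and the bystanders in view looked undisturbed. The figure, leaf cast and spatula were out of the last view.

**What disagreed:**
- The cup probably slid about 3 mm up in the grip at the snap; the height check after letting go shows it still seated.
- A sideways force of 4.6 N, along the hook's arm, showed just before I let go.
- The last circle fit of the disc failed because the disc was cut off in that view. I relied on the tongue position instead.

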